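# Carry a rolling jar to the counter scale

### The job

A full jar lies loose on its side in the wooden carrier, against one end. Lift the carrier by its handle and, without touching the jar, let it roll up onto the flat middle of the bowed floor and hold the carrier about five centimetres above the plate of the scale until the jar has stayed still in the middle, under the handle, for a good five seconds; then set the carrier down gently, centred and square on the plate with the jar still in the middle, and let go. Do not let the jar bang into the end boards or spill, and leave the mug and the standing jar alone.

Things in the scene. Friction and masses are not known exactly. Their poses are not given: they have to be found in the camera images.
- carrier: Loose wooden carrier, 0.6 kg (0.51 to 0.72). Origin: centre of its flat underside, 140 mm (x) by 300 mm (y); z up, y along its length (the way the jar rolls). End boards, tops 50 mm above the underside, inner faces at y = -138 and +138 mm; side rails, tops 24 mm above the underside, inner faces at x = -60 and +60 mm. In a grip it may sag by 0.01 rad or more as the jar moves.
- carrier_floor (a point): Middle of the carrier's floor, 12 mm above the carrier's origin, where the jar shall come to lie; axes as the carrier's. The floor board has bowed, 3 mm higher in the middle than at its ends: along y it is flat within 20 mm of the middle, then falls by 0.015 rad out to 60 mm and by 0.03 rad from there to the end boards. Across (x) it is straight.
- carrier_grip (a point): Middle of the carrier's handle bar, 140 mm above the carrier's origin, axes as the carrier's. The bar runs along x over the middle of the floor: 140 mm long, 18 mm wide (y), 24 mm tall (128 to 152 mm above the underside), on two posts 12 by 18 mm at x = -64 and +64 mm. Pinch it at its middle from above, fingers on its +y and -y sides.
- jar: Closed glass jar with metal lid, radius 34 mm, length 110 mm, 0.36 kg (0.27 to 0.47), lying on its side on the carrier's floor. Origin: middle of its axis, 46 mm above the carrier's underside in the middle; its x is its axis, along the carrier's x; y and z turn as it rolls. Rolls along the carrier's y, centre from -104 to +104 mm, 5 mm play to each side rail. Starts against the +y end board.
- jar_mid (a point): Same point as the jar's origin. How it rolls: like a solid cylinder, gaining 6.5 m/s2 per rad of local floor slope (carrier tilt plus bow), downhill. Rolling resistance: it stays put on slopes below about 0.008 rad and is slowed by about 0.055 m/s2, so on a level carrier it rests only on the flat middle or at an end board.
- scale: Counter scale fixed to the counter; origin at the centre of its underside, on the counter. White base 250 by 280 mm, flat level steel plate on top, 220 mm (x) by 300 mm (y), its top 75 mm above the counter; the plate does not give.
- scale_top (a point): Centre of the top face of the scale's plate, axes as the scale's.
- beans: Standing glass jar, 72 mm wide, 110 mm tall, beyond the work; leave it alone. Origin: centre of its underside.
- mug: White mug, 80 mm wide, 90 mm tall; leave it alone. Origin: centre of its underside.
There are look-alikes about, which are no part of the job. Leave any green or turquoise look-alike of the jar alone.

How it is judged:
By the outcome, as a careful person would: the job done as asked, in the order asked, and still so for the second after the job is handed in, with the robot touching nothing.
It also fails if it takes over 67 s, if anything falls off the work surface, if the arm or the gripper's body presses on something with over 40 N, if the wrist force passes 120 N, or if a joint passes its speed limit or range.

### The arm

A 7-joint arm with a two-finger parallel gripper is mounted at the origin on the work surface. World frame = base frame: x ahead of the robot, y to its left, z up, the work surface at z = 0. Lengths are in mm, angles in rad, forces in N, time in s.
With the tool pointing down it reaches from about 400 to 875 mm from the base axis. Payload 19.3 kg.
Tool frame: the origin (TCP) lies at the very end of the fingers, on their centre line; the grasp point (between the pads) lies 19 mm behind it (grip_point_offset is the z of the grasp point in the tool frame, in mm); z points along the fingers, y is the line along which they close (so a half turn about z gives the same grasp; the last joint's range is limited). The gripper opens to 85 mm and grips with 20 to 120 N. Pads are 22 mm wide; open, the fingers measure 114 mm over their backs; the gripper's body (76 mm by 85 mm) begins 54 mm behind the grasp point. The pads swing forward as they close: fully open they stand 13 mm farther back than shut.
Start: joints at [-1.29, 0.521, -0.036, 1.599, 0.021, 1.021, -0.113], TCP at [214.799, 586.921, 231.291] pointing down, gripper open.
Joint ranges: [-2.91, 2.91], [-0.3, 2.13], [-1.5, 1.42], [0.17, 2.43], [-1.26, 4.41], [0.16, 1.93], [-2.52, 2.52]. Speed limits (rad/s): [1.89, 1.89, 2.39, 2.39, 3.01, 3.01, 3.01].

### API

Orientations are given as a 3x3 rotation matrix whose columns are the frame's x, y, z axes.
In Python, from workcell import movep, movel, goto_joints, open_gripper, clamp, wait, inverse_kinematics, read_state, camera, PlanningError, finish_job, grip_point_offset gives the robot as it stands. Calls block until the motion is done:
- movep(position, orientation): joint-space move of the TCP to a pose.
- movel(position, frame=None, max_speed=150, guard=None): straight line of the TCP; frame=None keeps the orientation; max_speed is the mean speed in mm/s. With guard (N) it stops when the force on the tool has changed by that much, and returns True; else False.
- goto_joints(angles): joint-space move.
- open_gripper() and clamp(): open the fingers fully, or close them until they stop; the grip force is fixed at half the most.
- wait(seconds).
- inverse_kinematics(position, orientation): joint angles nearest the present ones, or None.
- read_state(): the state.
- camera(name): name is "side" or "top" or "wrist"; returns a dict with "image" (480x640x3 uint8, blue, green, red), "range_z" (480x640 float32, mm along the optical axis (not along the pixel's ray), 0 where there is no reading), "fx", "fy", "cx", "cy" (pixels), "cam_to_world" (4x4, takes a point from camera to world coordinates). Camera axes: x right, y up, looking along -z (the intrinsics and any distortion apply to the point x, -y, -z); pixel columns grow to the right and rows downward; lengths in mm; the calibration is good to about 2 mm. A picture is of the moment at which its call begins.
A pose or a line that the arm cannot do raises PlanningError and nothing moves.
- finish_job(): hands the job in; it is judged then, once.
The state is a dict: "time": time; "qpos": joint angles; "qvel": joint speeds; "joint_efforts": joint torques, N m; "eef_pos": TCP position; "tool_rot": TCP orientation; "ft_force": force on the tool from outside, world axes, zero at the start; "torque": the same for the moment, N m; "finger_gap": finger opening in mm; "gripper_force": force on a finger pad.
Only numpy, scipy, OpenCV 4.12 (cv2) and the standard library are available. Lean on these libraries where they do the work, as an engineer would, in place of code of your own. Each camera call takes 0.05 s, during which the arm holds its last target. There are 200 camera calls.

## Working session

There is one attempt and no reset: what is moved stays moved. The work goes in short steps, each a Python script; the robot and the scene stay as the last script left them, time stands still between calls to the robot, and variables do not carry over. Pictures are saved under pics/ and viewed, at most 10 in all, crops included, and the job is handed in when it is done.

```bash
ls; mkdir -p pics; python3 - <<'E'
from workcell import *
import cv2,numpy as np
for n in("top","side"):
    c=camera(n);cv2.imwrite(f"pics/{n}0.png",c["image"]);np.savez(f"{n}0.npz",**c)
    print(n,c["fx"],c["fy"],c["cx"],c["cy"],c["cam_to_world"].round(3).tolist(),c.keys())
s=read_state();print(s, grip_point_offset)
E
```

```text
pics
top 607.4297282650338 607.4297282650338 328.72161694802935 235.60294497934584 [[0.035, 0.976, -0.216, 285.503], [-0.999, 0.035, -0.005, -0.082], [0.002, 0.216, 0.976, 1370.264], [0.0, 0.0, 0.0, 1.0]] dict_keys(['image', 'range_z', 'fx', 'fy', 'cx', 'cy', 'cam_to_world'])
side 521.375419519217 521.375419519217 309.0113197149622 246.37897578718074 [[0.949, 0.15, -0.277, 244.622], [-0.314, 0.485, -0.816, -922.669], [0.012, 0.861, 0.508, 679.919], [0.0, 0.0, 0.0, 1.0]] dict_keys(['image', 'range_z', 'fx', 'fy', 'cx', 'cy', 'cam_to_world'])
{'time': 0.1, 'qpos': array([-1.29023094,  0.52196114, -0.03630406,  1.59993041,  0.02117073,
        1.02110067, -0.11283041]), 'qvel': array([ 0.00176229, -0.00161776, -0.00180701, -0.00257009, -0.00114693,
        0.00026638, -0.00076031]), 'joint_efforts': array([ 3.61090708e-03, -9.28478909e+01,  1.98439747e+00, -3.70527613e+01,
        1.82509498e-02,  5.41330766e-03, -4.29399347e-05]), 'eef_pos': array([214.69569505, 586.6540048 , 230.7867182 ]), 'tool_rot': array([[-9.39083419e-01,  3.43689169e-01, -2.94692463e-04],
       [ 3.43689291e-01,  9.39082918e-01, -9.72082610e-04],
       [-5.73536067e-05, -1.01414930e-03, -9.99999484e-01]]), 'ft_force': array([-0.78491033, -0.91472665,  0.37785143]), 'torque': array([ 0.00819395, -0.02479143, -0.00560775]), 'gripper_force': 0.0, 'finger_gap': 85.65552075881159} -18.700000000000003
```

View pics/top0.png

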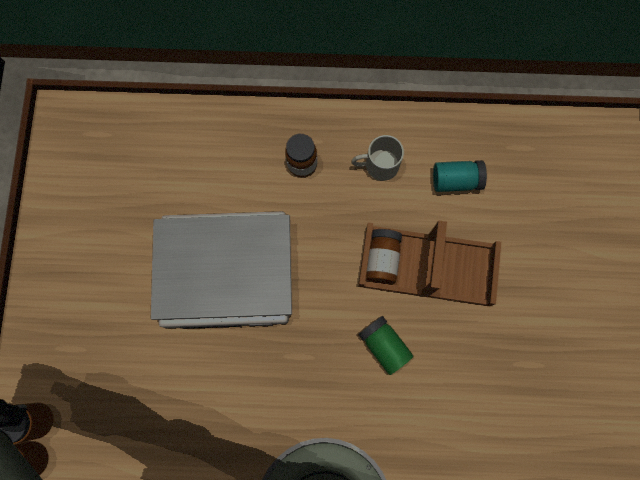

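View pics/side0.png

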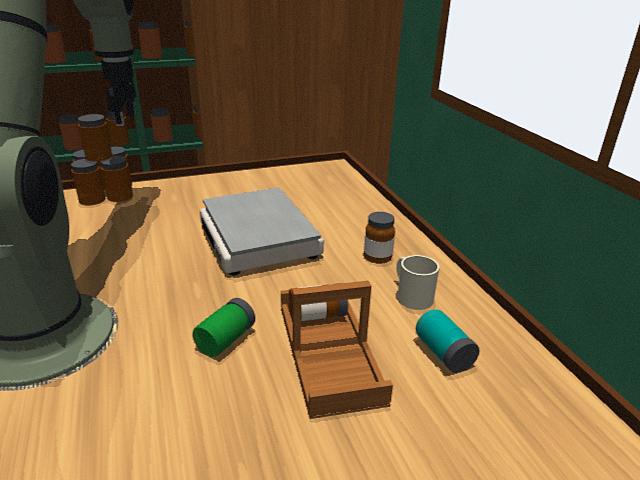

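The top view shows the carrier with its corners near (368,226), (500,242), (494,304) and (360,286). The brown jar lies at its left (+y world) end at (384,257), and the handle is at (437,260). The scale plate centre is near (222,267), the mug at (384,158) and the standing jar at (301,155). The side view agrees, with the handle bar near (330,293). Next I'll measure them from depth.

```bash
cat > h.py <<'E'
import numpy as np,cv2
def cloud(c):
    z=np.asarray(c["range_z"],float);v,u=np.mgrid[:480,:640]
    p=np.stack([(u-c["cx"])/c["fx"]*z,-(v-c["cy"])/c["fy"]*z,-z],-1)
    T=np.asarray(c["cam_to_world"]);P=p@T[:3,:3].T+T[:3,3];P[z<=0]=np.nan;return P
def ray(c,u,v,h):
    T=np.asarray(c["cam_to_world"]);d=T[:3,:3]@np.array([(u-c["cx"])/c["fx"],-(v-c["cy"])/c["fy"],-1.]);o=T[:3,3]
    return o+d*(h-o[2])/d[2]
def rect(xy):
    (c,(w,h),a)=cv2.minAreaRect(xy.astype(np.float32)); a=np.radians(a)
    return np.round(c,1),np.round([w,h],1),round(a,4)
def box(P,u0,u1,v0,v1,z0,z1):
    Q=P[v0:v1,u0:u1].reshape(-1,3);return Q[(Q[:,2]>z0)&(Q[:,2]<z1)]
E
python3 - <<'E'
from h import *
for n in("top","side"):
    c=dict(np.load(f"{n}0.npz"));P=cloud(c)
    B=[("scale",(140,300,200,330,68,82)),("bar",(415,460,215,305,143,160)),("ends",(355,510,220,310,42,56)),("beans",(280,320,130,180,100,120)),("mug",(365,405,130,185,80,100)),("table",(100,300,360,400,-30,30))] if n=="top" else [("scale",(190,330,180,260,68,82)),("bar",(280,375,275,310,143,160)),("ends",(270,395,280,415,44,56)),("beans",(360,400,205,270,100,120))]
    for k,b in B:
        Q=box(P,*b);print(n,k,len(Q),Q.mean(0).round(1),np.median(Q[:,2]).round(1),*rect(Q[:,:2]))
    if n=="top":
        Q=box(P,355,510,220,310,44,56); 
        for s in(1,-1):
            m=(Q[:,1]+0)*s>np.median((Q[:,1].max()+Q[:,1].min())/2)*s
            R=Q[m];print(s,len(R),R.mean(0).round(1),rect(R[:,:2]))
        g=c["image"].astype(int); 
        print("px",ray(c,384,257,46),[ray(c,*p,50).round(1).tolist() for p in((368,226),(500,242),(494,304),(360,286))])
        print("scalepx",[ray(c,*p,75).round(1).tolist() for p in((152,217),(289,213),(291,314),(152,319))])
E
```

```text
top scale 13540 [495.8 237.7  73.5] 73.4 [498.6 238.5] [221.2 301.1] 0.0689
top bar 634 [ 524.9 -218.3  150.8] 151.0 [ 525.9 -218.7] [ 19.3 140.5] 1.4541
top ends 887 [ 524.  -208.5   49.2] 49.0 [ 525.8 -219.7] [301.4 140.4] 1.4588
top beans 619 [762.6  78.  107.8] 107.9 [762.6  78.1] [61.2 59.8] 0.0305
top mug 264 [ 766.1 -112.8   86.9] 87.0 [ 765.7 -112.8] [78.6 79.6] 0.7319
top table 7971 [255.9 279.8  -1.3] -1.3 [255.9 281.8] [ 83.8 442.4] 0.0348
1 473 [535.6 -89.2  49.7] (array([ 533.9, -147.9]), array([157.3, 140. ]), np.float64(1.4616))
-1 368 [ 510.3 -360.4   49.1] (array([ 511.9, -298.4]), array([150.1, 139.7]), np.float64(1.5394))
px [ 534.69650243 -116.93168836   46.        ] [[603.1, -79.8, 50.0], [576.9, -373.8, 50.0], [438.6, -357.1, 50.0], [467.6, -65.1, 50.0]]
scalepx [[600.6, 396.6, 75.0], [620.3, 96.2, 75.0], [399.3, 81.1, 75.0], [378.4, 374.8, 75.0]]
side scale 4890 [498.  218.5  73. ] 73.0 [501.3 236.5] [222.1 307.1] 0.067
side bar 754 [ 525.8 -222.3  149.5] 150.4 [ 527.5 -219.2] [ 23.7 140.4] 1.4492
side ends 1077 [ 517.9 -282.6   49. ] 49.0 [ 527.7 -220.6] [303.8 140.9] 1.4538
side beans 314 [763.   70.8 107.3] 107.9 [765.4  75.2] [62.9 59.6] 1.1886
```

Carrier: centre (526.5,-219.3), yaw -0.115. Scale: (499.5,238), yaw 0.067. I'll approach above the handle, time a few small rotations, then go down and grip.

```bash
cat >> h.py <<'E'
from workcell import *
def R(yaw,tilt=0.):
    """tool frame for carrier yaw; tilt>0 lowers the carrier's -y end (jar rolls to -y)"""
    c,s=np.cos(yaw),np.sin(yaw); B=np.array([[-c,-s,0],[-s,c,0],[0,0,-1.]])
    return cv2.Rodrigues(np.array([c,s,0])*tilt)[0]@B
CAR=np.array([526.6,-219.2]);CY=-0.1150;SC=np.array([499.7,238.0]);SY=0.067
E
python3 - <<'E'
from h import *
t=lambda:read_state()["time"]
for tl in(-.1,0,.1): print(inverse_kinematics([*SC,75+50+121.3],R(SY,tl)))
t0=t();movep([*CAR,200],R(CY));print("movep",t()-t0)
for k in(.01,.04):
    t0=t();movel([*CAR,200],R(CY,k));print("rot",k,t()-t0, np.round(read_state()["tool_rot"]-R(CY,k),4).max())
t0=t();movel([*CAR,200],R(CY,0),max_speed=1500);print("rotfast",t()-t0)
t0=t();q=inverse_kinematics([*CAR,200],R(CY,.02));goto_joints(q);print("gj",t()-t0)
t0=t();movel([*CAR,199],R(CY,0),max_speed=10);print("lin",t()-t0)
movel([*CAR,121.3],max_speed=80)
s=read_state();print(s["time"],s["eef_pos"],s["ft_force"])
c=camera("wrist");cv2.imwrite("pics/w1.png",c["image"])
c=camera("side");P=cloud(c);cv2.imwrite("pics/s1.png",c["image"][200:430,230:430])
E
```

```text
[-6.02505324e-01  4.13524782e-01 -5.03533397e-04  1.74384201e+00
  1.00069450e-01  1.03761814e+00  9.81629084e-01]
[-5.49770497e-01  3.91092563e-01 -2.40381858e-03  1.77474405e+00
  1.10651169e-03  9.75757342e-01  1.08518327e+00]
[-0.50099479  0.37491681  0.00441436  1.80506296 -0.11607626  0.92306986
  1.20917896]
movep 3.0333
rot 0.01 0.25 0.0002
rot 0.04 0.25 0.001
rotfast 0.25
gj 0.25
lin 0.25
5.5083 [ 526.8507844  -219.34855914  121.74159803] [-0.59090339  0.18579356  0.56805448]
```

View pics/s1.png

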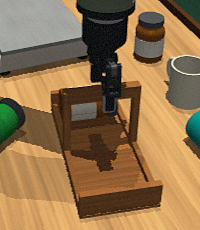

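The fingers straddle the handle bar, with the jar still at the far end. Next I'll grip and lift to measure the sag.

```bash
cat >> h.py <<'E'
from scipy.optimize import least_squares
def carP(P,sag=0.):
    """cloud in the carrier frame predicted from the tool pose (carrier tilted a further sag)"""
    s=read_state();T=s["tool_rot"];B=T@np.diag([-1,1,-1.])
    B=cv2.Rodrigues(B[:,0]*sag)[0]@B
    g=s["eef_pos"]+T[:,2]*grip_point_offset
    return (P.reshape(-1,3)-g)@B+[0,0,140]
def jar_y(Q):
    m=(abs(Q[:,0])<48)&(abs(Q[:,1])<137)&(Q[:,2]>30)&(Q[:,2]<88);J=Q[m][:,1:]
    if len(J)<30:return np.nan,len(J)
    f=least_squares(lambda p:np.hypot(J[:,0]-p[0],J[:,1]-p[1])-34,[np.median(J[:,0])+10,44],loss="soft_l1")
    return f.x[0],f.x[1],len(J)
def tops(Q):
    r=[]
    for s in(1,-1):
        m=(abs(Q[:,0])<66)&(abs(s*Q[:,1]-144)<5)&(abs(Q[:,2]-50)<12)
        r+=[np.median(Q[m][:,2]) if m.sum()>8 else np.nan,int(m.sum())]
    return r+[(r[0]-r[2])/288]   # apparent extra tilt: + means -y end low
def look(n,sag=0.):
    c=camera(n);Q=carP(cloud(c),sag);return np.round(jar_y(Q),1),np.round(tops(Q),4)
E
python3 - <<'E'
from h import *
print("before",look("side"),look("top"))
clamp();s=read_state();print(s["finger_gap"],s["gripper_force"],s["time"])
print("clamped",look("side"),look("top"))
movel([*CAR,121.3+60],R(CY),max_speed=50)
s=read_state();print(s["time"],s["eef_pos"],s["ft_force"],s["torque"])
for i in range(2):print("up",look("side"),look("top"))
E
```

```text
before (array([104.3,  42.4, 479. ]), array([ 4.83416e+01,  2.30000e+01,  4.86717e+01,  4.38000e+02,
       -1.10000e-03])) (array([ 104.1,   42.2, 1105. ]), array([ 4.83337e+01,  2.64000e+02,  4.90816e+01,  2.14000e+02,
       -2.60000e-03]))
17.019479041949626 59.644246101379395 6.3417
clamped (array([ 96.2,  43.6, 634. ]), array([ 4.8641e+01,  2.2000e+01,  4.9172e+01,  3.3400e+02, -1.8000e-03])) (array([  95.5,   42.5, 1041. ]), array([ 4.83133e+01,  2.54000e+02,  4.84580e+01,  2.42000e+02,
       -5.00000e-04]))
7.7917 [ 526.46188976 -219.11515731  180.98862259] [-0.78246055 -0.63608762 -9.95908107] [-0.44608476  0.06342076  0.07907693]
up (array([102.4,  42.3, 718. ]), array([ 4.75779e+01,  1.90000e+01,  4.96671e+01,  3.31000e+02,
       -7.30000e-03])) (array([ 102.1,   41.7, 1416. ]), array([ 4.75552e+01,  2.65000e+02,  4.89276e+01,  2.33000e+02,
       -4.80000e-03]))
up (array([102.4,  42.1, 717. ]), array([ 4.72773e+01,  2.10000e+01,  4.97286e+01,  3.35000e+02,
       -8.50000e-03])) (array([ 102.1,   41.6, 1425. ]), array([ 4.77154e+01,  2.61000e+02,  4.88866e+01,  2.37000e+02,
       -4.10000e-03]))
```

```bash
python3 - <<'E'
from h import *
movel([*CAR,246.3],R(CY),max_speed=50)
movel([*SC,246.3],R(SY),max_speed=90)
s=read_state();print(s["time"],s["eef_pos"])
for i in range(2):print("up",look("side"),look("top"))
c=camera("side");cv2.imwrite("pics/s2.png",c["image"][60:310,180:430]);P=cloud(c)
Q=carP(P);m=(abs(Q[:,0])<66)&(abs(abs(Q[:,1])-144)<12)&(abs(Q[:,2]-50)<4)
for sg in(1,-1):
  k=m&(Q[:,1]*sg>0);print(Q[k].min(0),Q[k].max(0))
E
```

```text
14.6833 [499.73454356 237.90565246 246.31083752]
up (array([102. ,  40.9, 691. ]), array([     nan,   8.    ,  48.5429, 113.    ,      nan])) (array([nan,  0.]), array([     nan,   0.    ,  48.8736, 298.    ,      nan]))
up (array([102.3,  41. , 687. ]), array([     nan,   7.    ,  48.6539, 113.    ,      nan])) (array([nan,  0.]), array([     nan,   0.    ,  48.9692, 298.    ,      nan]))
[-65.25130892 134.34439354  46.00692381] [-52.55244546 147.40208441  47.57527452]
[ -65.63844319 -155.85609393   46.03330197] [  65.44954765 -136.92502704   51.78330891]
```

View pics/s2.png

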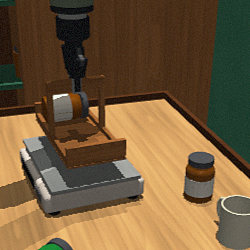

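The carrier hangs over the plate, with the jar still against the far (+y) end board. I'll simulate the tilt controller first and then run it.

```bash
cat > ctl.py <<'E'
import numpy as np
def b(y): return np.sign(y)*np.interp(abs(y),[16,24,56,64],[0,.015,.015,.03])
def law(y,v,th,vmax=45.):
    """y,v mm, mm/s measured now; th present tilt; the next tilt is reached 0.3 s on"""
    yp=y+v*.3; 
    if abs(y)<9 and abs(v)<8: return 0.
    if abs(yp)<12 and abs(v)<45 : vs=0.
    else: vs=-np.clip(1.2*yp,-vmax,vmax)
    a=np.clip((vs-v)/.45,-130,130)
    d=np.sign(v) if abs(v)>6 else np.sign(vs)
    if vs==0 and abs(v)<48: a=-55*d        # friction alone stops it
    return float(np.clip(b(yp)-(a+55*d)/6500+.005*y/104,-.07,.07))
if __name__=="__main__":
    rng=np.random.default_rng(0);out=[]
    for k in range(300):
        y,v,th=104.,0.,0.;t=0;bias=rng.normal(0,.002);sg=rng.uniform(.003,.012);mu=rng.uniform(.045,.065);last=None;ymin=0;vm=0;ok=None;ths=0.
        while t<35:
            ym=y+rng.normal(0,.7);vv=0 if last is None else (ym-last)/.3;last=ym
            cmd=law(ym,vv,th);th0=th
            for i in range(300):
                f=min(max((i-50)/250,0),1);th=th0+(cmd-th0)*f*f*(3-2*f)
                a=6.5*(b(y)-(th+bias-sg*y/104))
                if abs(v)<1e-4 and abs(a)<mu: v=0.
                else:
                    v2=v+(a-mu*(np.sign(v) or np.sign(a)))*1e-3
                    v=0. if v*v2<0 else v2
                y+=v
                if abs(y)>104:y=np.sign(y)*104;vm=max(vm,abs(v)*(t>1));v=0.
            t+=.3;ymin=min(ymin,y)
            if abs(y)<12 and v==0 and th==0: ok=ok or t
            else: ok=None
        out.append((ok or 99,y,ymin,vm))
    o=np.array(out);print(np.percentile(o[:,0],[5,50,95,100]),np.percentile(abs(o[:,1]),[50,95,100]),np.percentile(o[:,2],[0,5,50]),o[:,3].max())
E
python3 ctl.py
```

```text
[25.8 99.  99.  99. ] [ 5.53155962  9.10397115 12.85250399] [-104.          -18.73290675   -0.81120783] 0.034126795869717653
```

```bash
sed -i 's/abs(y)<9 and abs(v)<8/abs(y)<10 and abs(v)<10/; s/normal(0,.7)/normal(0,.4)/; s/and th==0:/and abs(th)<.001:/' ctl.py; python3 ctl.py
cat >>ctl.py <<'E'
    print(np.mean(o[:,0]<20),np.mean(o[:,0]<99)); print(o[:12].round(1).tolist())
E
python3 ctl.py
```

```text
[ 2.4   4.2  18.03 99.  ] [ 5.77922724  9.72126944 13.89183755] [-104.          -17.60909182   -1.10599213] 0.04479213539087113
[ 2.4   4.2  18.03 99.  ] [ 5.77922724  9.72126944 13.89183755] [-104.          -17.60909182   -1.10599213] 0.04479213539087113
0.9533333333333334 0.99
[[3.6, 3.7, -12.5, 0.0], [2.4, 7.0, 0.0, 0.0], [18.6, -10.1, -11.5, 0.0], [4.8, -0.6, -0.6, 0.0], [4.5, -3.7, -3.7, 0.0], [4.5, -6.9, -6.9, 0.0], [2.4, 4.8, 0.0, 0.0], [4.8, -8.8, -10.3, 0.0], [35.1, 10.6, 0.0, 0.0], [3.0, 8.4, 0.0, 0.0], [5.1, -6.6, -6.8, 0.0], [3.3, 0.1, -13.1, 0.0]]
```

```bash
cat > roll.py <<'E'
from h import *
from ctl import law
th=0.;last=None;still=0;t0=read_state()["time"];log=[]
while True:
    t=read_state()["time"];y=jar_y(carP(cloud(camera("side"))))[0]+1.7
    v=0. if last is None else (y-last[1])/(t-last[0]);last=(t,y)
    log.append((round(t,2),round(y,1),round(v,1),round(th,4)))
    still=still+1 if abs(y)<10.5 and abs(v)<4 and th==0 else 0
    if still>=4 or t-t0>20 or not np.isfinite(y):break
    th=law(y,v,th,40.)
    movel([*SC,246.3],R(SY,th))
print(*log,sep="\n");print(look("side"),look("top"),read_state()["torque"])
E
python3 roll.py
```

```text
(14.93, np.float64(103.9), 0.0, 0.0)
(15.23, np.float64(94.4), np.float64(-31.9), 0.0571)
(15.53, np.float64(68.3), np.float64(-86.7), 0.0458)
(15.83, np.float64(48.8), np.float64(-65.0), 0.0108)
(16.13, np.float64(39.2), np.float64(-32.2), 0.0156)
(16.43, np.float64(35.4), np.float64(-12.5), 0.0264)
(16.73, np.float64(32.4), np.float64(-10.2), 0.0339)
(17.03, np.float64(27.8), np.float64(-15.1), 0.0335)
(17.33, np.float64(22.0), np.float64(-19.3), 0.0278)
(17.63, np.float64(16.1), np.float64(-19.6), 0.01)
(17.93, np.float64(13.1), np.float64(-10.3), 0.0008)
(18.23, np.float64(13.0), np.float64(-0.1), 0.0006)
(18.53, np.float64(12.2), np.float64(-2.7), 0.0144)
(18.83, np.float64(10.6), np.float64(-5.5), 0.0006)
(19.13, np.float64(10.2), np.float64(-1.3), 0.0005)
(19.43, np.float64(10.3), np.float64(0.5), 0.0005)
(19.73, np.float64(10.3), np.float64(-0.1), 0.0005)
(20.03, np.float64(10.6), np.float64(0.9), 0.0005)
(20.33, np.float64(10.5), np.float64(-0.2), 0.0005)
(20.63, np.float64(10.3), np.float64(-0.7), 0.0005)
(20.93, np.float64(10.4), np.float64(0.4), 0.0005)
(21.23, np.float64
[... 1948 characters left out ...]
.float64(10.2), np.float64(-1.4), 0.0005)
(32.93, np.float64(10.3), np.float64(0.2), 0.0005)
(33.23, np.float64(10.4), np.float64(0.5), 0.0005)
(33.53, np.float64(10.5), np.float64(0.5), 0.0005)
(33.83, np.float64(10.3), np.float64(-0.7), 0.0005)
(34.13, np.float64(10.3), np.float64(-0.2), 0.0005)
(34.43, np.float64(10.5), np.float64(0.9), 0.0005)
(34.73, np.float64(10.4), np.float64(-0.5), 0.0005)
(35.03, np.float64(10.5), np.float64(0.4), 0.0005)
(array([   8.9,   44.1, 1047. ]), array([ 4.66468e+01,  5.80000e+01,  4.78945e+01,  1.25000e+02,
       -4.30000e-03])) (array([  8.5,  45. , 348. ]), array([     nan,   0.    ,  48.4101, 313.    ,      nan])) [-0.02973339  0.05416817  0.00434712]
```

The jar stopped on the flat at y of about +10 mm, clear of the end boards. A few small tilt pulses should bring it closer to the middle, then I'll hold.

```bash
python3 - <<'E'
from h import *
L=.002
m=lambda:jar_y(carP(cloud(camera("side"))))[0]+1.7
for p in(.020,.020,.020,.020):
    movel([*SC,246.3],R(SY,p));movel([*SC,246.3],R(SY,L));wait(.3);y=m();print(round(read_state()["time"],2),round(y,1))
    if y<4.5:break
t0=read_state()["time"]
ys=[]
for i in range(6):
    wait(1.);ys.append(round(m(),1))
print(ys,read_state()["time"]-t0,look("side"),read_state()["eef_pos"])
c=camera("side");cv2.imwrite("pics/s3.png",c["image"][60:310,180:430]);np.savez("s3.npz",**c)
Q=carP(cloud(c));
m=(abs(Q[:,2]-138)<8)&(abs(Q[:,0])<75)&(abs(Q[:,1])<14);print("bar x",np.percentile(Q[m][:,0],[1,99]))
m=(abs(Q[:,2]-49)<3)&(abs(Q[:,1]+145)<12)&(abs(Q[:,0])<80);e=Q[m];print("near board x,y",np.percentile(e[:,0],[1,99]),np.percentile(e[:,1],[2,98]),"yaw",np.polyfit(e[:,0],e[:,1],1)[0])
E
```

```text
36.03 5.5
36.88 0.2
[np.float64(0.0), np.float64(0.0), np.float64(-0.0), np.float64(0.2), np.float64(0.2), np.float64(0.0)] 6.300000000000004 (array([  -1.7,   43.8, 1054. ]), array([ 4.67487e+01,  7.10000e+01,  4.78583e+01,  1.32000e+02,
       -3.90000e-03])) [499.69873506 238.00594018 246.29177543]
bar x [-69.08046229  69.52246695]
near board x,y [-68.60261521  67.99695393] [-154.6917108  -138.70883202] yaw -0.00346459145334675
```

View pics/s3.png

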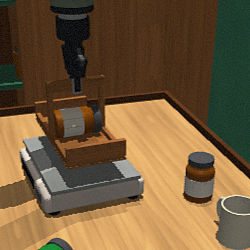

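The jar is under the handle at y = 0.0 ±0.2 mm and held for 6.3 s. Now I'll set it down.

```bash
python3 - <<'E'
from h import *
T=SC+[0,1.5];m=lambda:round(jar_y(carP(cloud(camera("side"))))[0]+1.7,1)
movel([*T,201],R(SY,.002),max_speed=22);print(m(),read_state()["ft_force"],read_state()["time"])
g=movel([*T,192.5],R(SY,.002),max_speed=6,guard=6)
s=read_state();print(g,m(),s["eef_pos"],s["ft_force"],s["torque"],s["time"],look("side"))
E
```

```text
0.2 [-0.77345624  0.64555849 -9.74538449] 45.5417
True -0.0 [499.69133659 239.55146157 196.50446932] [-1.85803749 -0.35492632  8.08920658] [-0.13585044  0.12421639 -0.03218823] 46.3667 (array([  -1.7,   44. , 1043. ]), array([ 4.66806e+01,  6.20000e+01,  4.83466e+01,  1.19000e+02,
       -5.80000e-03]))
```

```bash
python3 - <<'E'
from h import *
T=SC+[0,1.5];m=lambda:round(jar_y(carP(cloud(camera("side"))))[0]+1.7,1)
open_gripper();print(m(),read_state()["ft_force"],read_state()["finger_gap"])
movel([*T,300],R(SY),max_speed=70);wait(.3)
c=camera("side");np.savez("e.npz",**c);cv2.imwrite("pics/s4.png",c["image"][60:310,180:430]);P=cloud(c)
d=camera("top");cv2.imwrite("pics/t4.png",d["image"][180:360,100:340])
cy,sy=np.cos(SY),np.sin(SY);B=np.array([[cy,-sy,0],[sy,cy,0],[0,0,1]])
for n,PP in(("side",P),("top",cloud(d))):
    Q=(PP.reshape(-1,3)-[*SC,75])@B
    k=(abs(Q[:,2]-49)<4)&(abs(abs(Q[:,1])-145)<14)&(abs(Q[:,0])<85)
    print(n,jar_y(Q),tops(Q),rect(Q[k][:,:2]))
    k=(abs(Q[:,2])<4)&(abs(Q[:,0])<125)&(abs(Q[:,1])<165);print(" plate",np.percentile(Q[k],[.5,99.5],axis=0).round(1).tolist())
print(read_state()["time"])
E
```

```text
0.2 [-0.19844649 -0.77227709  0.22961174] 85.45502468526445
side (np.float64(-0.4355292032557734), np.float64(44.1601565210244), 970) [np.float64(46.66083823489089), 89, np.float64(47.65553143078387), 165, np.float64(-0.0034537958190728408)] (array([ 1.9, -0.3]), array([309.3, 140.7]), np.float64(1.5669))
 plate [[-108.7, -153.2, -4.0], [110.5, 144.3, 3.8]]
top (np.float64(-0.3276392512072161), np.float64(44.55334883786372), 715) [nan, 0, np.float64(48.57464034623217), 296, np.float64(nan)] (array([  -1. , -143.9]), array([138.5,  12.4]), np.float64(0.0058))
 plate [[-110.6, -149.6, -4.0], [108.0, 11.0, 3.9]]
49.225
```

View pics/t4.png

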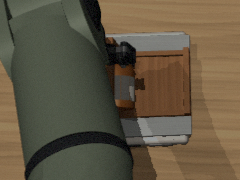

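View pics/s4.png

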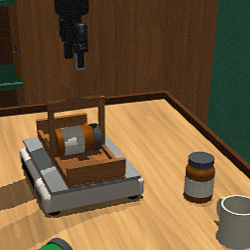

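The carrier sits centred and square on the plate, within about 1 mm and 0.005 rad. The jar is in the middle and the gripper is clear, so I'm handing in.

```bash
python3 -c "
from workcell import *
print(finish_job())"
```

```text
the job is handed in; nothing more can be done
None
```

Handed in at about 49 s: the jar held still in the middle for over 6 s above the plate, then the carrier was set down within about 2 mm of centre, square, with the jar still under the handle and the gripper clear.

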